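# Seat the mirror plate on its three-ball kinematic base

### The job

Put the plate that carries the mirror onto the three-ball base, its nose pointing the same way as the base's nose, and push it down past the two sprung rollers so that it sits fully home on all three balls with the rollers holding it. Leave the similar plate with the round post where it is.

Things in the scene. Friction and masses are not known exactly. Their poses are not given: they have to be found in the camera images.
- home (a point): Point 67 mm above the middle of the fixed base's underside, where point mirror_center ends up; z up, x to the base's nose. Three 16 mm steel balls, tops 28 mm over the worktop, at (x, y) (-24, 36), (-24, -36), (48, 0) mm. At x 0, y +/-64 mm two inward-leaning sprung rollers, 42 mm over the worktop, on clips with flared lips to 57 mm. Pushing the plate down between them takes 5 to 20 N.
- mirror_center (a point): Centre (half-way up) of the upright aluminium mirror housing on the loose mirror plate (0.35 kg): block 24 (x) x 40 (y) x 60 mm high, round mirror 35 mm across on its -x face, two brass screws on its +x face. x points to the plate's nose, z up. 30 mm above the plate's upper face, 49 mm above the worktop at the start. Grip its y sides, 40 mm apart, in the upper half, clear of the clips' lips.
- mirror_nose (a point): Tip of the mirror plate's nose, 67 mm along x and 33 mm below mirror_center, same axes. From mirror_center the 6 mm thick plate spans x -44 to 26, y +/-63 mm with its round side bars, then a nose 44 mm wide. Three V-grooves below fit the balls and centre it within about 6 mm and 6 degrees. In its last 7 mm down, the rollers close over the side bars and pull it home.
- post_center (a point): Centre (half-way up) of the round aluminium post, 26 mm across and 60 mm high, on the other loose plate, which has the same outline as the mirror plate but no mirror. Not to be used; leave it in place.

How it is judged:
At the end, for the whole second after the job is handed in: The mirror plate sits home on the three balls, released and at rest: its mirror housing's centre within 8 mm sideways of the base's middle and within 3 mm of its home height (67 mm above the base's underside), nose over the base's nose within 8 degrees, tilted less than 3.5 degrees (x of mirror_center in the frame of home between -0.008 and 0.008 m and y of mirror_center in the frame of home between -0.008 and 0.008 m and z of mirror_center in the frame of home between -0.003 and 0.003 m and x of mirror_nose in the frame of home above 0.055 m and angle between the x axis of mirror_center and the x axis of home, either way round below 0.14 rad and angle between mirror_center's own z axis and vertical below 0.06 rad and linear speed of mirror_plate below 0.02 m/s); the robot touches nothing.
It fails at once if the plate with the round post is moved more than 30 mm (distance of post_center from where it was at the start of the episode above 0.03 m).
It also fails if it takes over 38 s, if anything falls off the work surface, if the arm or the gripper's body presses on something with over 40 N, if the wrist force passes 120 N, or if a joint passes its speed limit or range.

### The arm

A 6-joint arm with a two-finger parallel gripper is mounted at the origin on a cart in front of the work surface, level with it; the furniture and walls round the work are solid. World frame = base frame: x ahead of the robot, y to its left, z up, the work surface at z = 0. Lengths are in m, angles in rad, forces in N, time in s.
With the tool pointing down it reaches from about 0.425 to 0.925 m from the base axis. Payload 12.5 kg.
Tool frame: the origin (TCP) lies on the centre line of the jaws, within the pads' length; the fingertips stand 8 mm ahead of it and the grasp point (between the pads) lies 11 mm behind it (robot.tip_reach is the distance from the TCP to the fingertips, in m); z points along the fingers, y is the line along which they close (so a half turn about z gives the same grasp; the last joint's range is limited). The gripper opens to 85 mm and grips with 20 to 120 N. Pads are 22 mm wide; open, the fingers measure 114 mm over their backs; the gripper's body (76 mm by 85 mm) begins 54 mm behind the grasp point. The pads swing forward as they close: fully open they stand 13 mm farther back than shut.
Start: joints at [1.151, 0.491, 1.559, -0, 1.092, -0.106], TCP at [0.193, 0.595, 0.239] pointing down, gripper open.
Joint ranges: [-3.1, 3.1], [-0.84, 2.19], [0.05, 2.79], [-1.13, 4.28], [0.06, 2.93], [-2.69, 2.69]. Speed limits (rad/s): [2.22, 2.22, 2.79, 3.14, 3.14, 3.14].

### API

Orientations are given as [roll, pitch, yaw] about the fixed x, y, z axes, in that order (R = Rz(yaw) Ry(pitch) Rx(roll)).
In Python, from workcell import robot gives the robot as it stands.
- The arm moves only by the shell command python3 -m pendant 'ROWS' [FORCE]. ROWS is text: rows parted by semicolons, each of 7 numbers parted by spaces: the opening, from 0 (shut) to 1 (fully open), then the shift along the tool's x, y, z in m, then the turn, a rotation vector about the tool's x, y, z in rad. In form: claw x y z ax ay az; .... A call has 1 to 5 rows; each row shifts and turns the commanded pose from where the row before left it, along the tool's axes as they then stand; what a row does not reach is not made up. A row lasts 1/12 s, in which the tool goes at most 41.7 mm and 7.16 degrees, less where a joint would pass 70% of its speed; a pose out of reach is approached as far as the arm can. A call is refused whole if a number of a shift passes 0.0417 or a number of a turn 0.125, either way. A call with a gripper value outside its range is refused whole. The fingers move at their own pace and stop on an object; FORCE is the grip in N (left out, the last holds). Time passes only in rows, so rows that do not move let the fingers close. It gives the time, the measured TCP pose, the force, the opening and the grip force at its end, in the units of the state.
- robot.get_obs(): the state, without advancing time (a new reading comes with each control period).
- robot.grab_frame(name): name is "scene" or "side" or "wrist"; returns a dict with "pixels" (420x560x3 uint8, blue, green, red), "camera_matrix" (3x3 intrinsics, pixels), "T" (4x4, takes a point from camera to world coordinates); the wrist camera has in their place "mount" (4x4, takes a point from camera to tool coordinates, whose origin is the TCP and whose axes are the flange's). Camera axes: x right, y up, looking along -z (the intrinsics and any distortion apply to the point x, -y, -z); pixel columns grow to the right and rows downward; lengths in m; the calibration is good to about 2 mm. A picture is of the moment at which its call begins: read the wrist's pose just before it. There is no depth.
- robot.hand_in(): hands the job in; it is judged then, once.
The state is a dict: "time": time; "q": joint angles; "dq": joint speeds; "joint_efforts": joint torques, N m; "tcp_pos": TCP position; "eef_rot": TCP orientation; "force": force on the tool from outside, world axes, zero at the start; "torque": the same for the moment, N m; "width": opening from 0.0 (shut) to 1.0 (fully open); "grasp_force": force on a finger pad.
Only numpy, scipy, OpenCV 4.12 (cv2) and the standard library are available. Lean on these libraries where they do the work, as an engineer would, in place of code of your own. Each camera call takes 0.05 s, during which the arm holds its last target. There are 200 camera calls.

## Working session

There is one attempt and no reset: what is moved stays moved. The work goes in short steps, Python scripts to look and compute and a shell command to move; the robot and the scene stay as the last step left them, time stands still between calls to the robot, and variables do not carry over. Pictures are saved under pics/ and viewed, at most 10 in all, crops included, and the job is handed in when it is done.

```bash
mkdir -p pics; ls; python3 - <<'E'
from workcell import robot
import cv2,numpy as np
o=robot.get_obs();print(o)
for n in("scene","side","wrist"):
    f=robot.grab_frame(n);cv2.imwrite(f"pics/{n}0.png",f["pixels"]);print(n,f["camera_matrix"].round(1).tolist(),np.round(f.get("T",f.get("mount")),3).tolist(),[k for k in f])
E
```

```text
pics
{'time': 0.0, 'q': array([ 1.15142187e+00,  4.91554416e-01,  1.55946689e+00, -2.62521068e-05,
        1.09169596e+00, -1.05598201e-01]), 'dq': array([ 0.0010488 , -0.00016379,  0.00071591,  0.00111973, -0.00147708,
        0.00017938]), 'joint_efforts': array([-2.62750864e-04, -6.18438005e+01, -2.61583632e+01, -1.66003661e-04,
        4.00809513e-03,  8.27538656e-06]), 'tcp_pos': array([0.19279874, 0.59428341, 0.23872492]), 'eef_rot': array([-3.14047184e+00, -9.53840815e-05,  2.82782846e+00]), 'force': array([0.66491812, 0.49596763, 0.73834414]), 'torque': array([-0.01252965, -0.00149599,  0.00819629]), 'grasp_force': 0.0, 'width': 0.9998121444001016}
scene [[486.9, 0.0, 277.8], [0.0, 486.9, 215.7], [0.0, 0.0, 1.0]] [[0.528, 0.549, -0.648, -0.179], [-0.849, 0.328, -0.414, -0.476], [-0.015, 0.769, 0.64, 0.82], [0.0, 0.0, 0.0, 1.0]] ['pixels', 'camera_matrix', 'T']
side [[453.9, 0.0, 281.7], [0.0, 453.9, 204.7], [0.0, 0.0, 1.0]] [[0.758, 0.389, -0.523, 0.039], [-0.652, 0.452, -0.609, -0.606], [-0.001, 0.803, 0.597, 0.695], [0.0, 0.0, 0.0, 1.0]] ['pixels', 'camera_matrix', 'T']
wrist [[342.7, 0.0, 278.1], [0.0, 342.7, 210.5], [0.0, 0.0, 1.0]] [[-0.0, 0.955, 0.296, 0.076], [1.0, 0.001, -0.002, -0.002], [-0.002, 0.296, -0.955, -0.134], [0.0, 0.0, 0.0, 1.0]] ['pixels', 'camera_matrix', 'mount']
```

View pics/scene0.png

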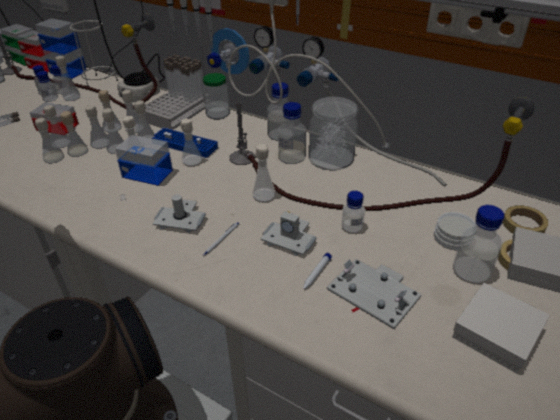

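View pics/side0.png

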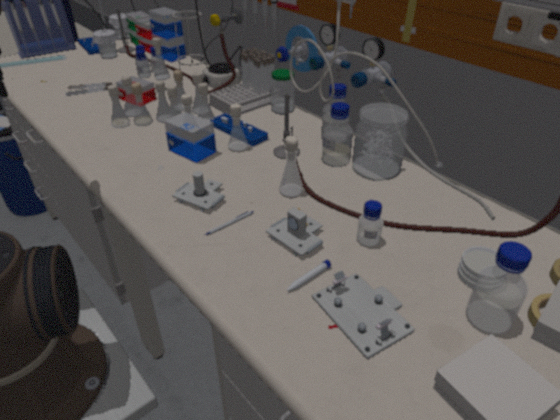

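The scene view shows the post plate at (180,213), the mirror plate at (289,234) and the base at (375,290). I'll enlarge both items next.

```bash
python3 - <<'E'
import cv2,numpy as np
a=cv2.imread("pics/scene0.png");b=cv2.imread("pics/side0.png")
f=lambda i,x,y,w,h:cv2.resize(i[y:y+h,x:x+w],(400,300),interpolation=cv2.INTER_CUBIC)
t=np.vstack([np.hstack([f(a,255,200,80,60),f(b,255,200,80,60)]),np.hstack([f(a,320,245,108,81),f(b,305,265,120,90)])])
cv2.imwrite("pics/crop0.png",np.clip(t*1.3,0,255).astype(np.uint8))
E
```

```text
(no output)
```

View pics/crop0.png

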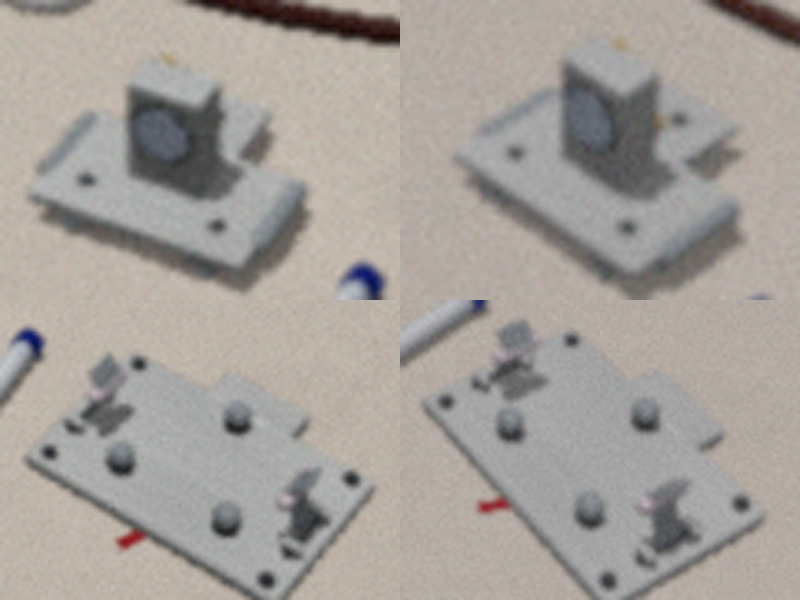

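The crops show mirror plate nose and base nose both pointing away (up-right). Ball centres in scene are at about (352,287), (381,304), (384,277); the mirror block's top is at z=0.079.

```bash
cat >h.py <<'E'
import numpy as np
from workcell import robot
from scipy.spatial.transform import Rotation as Ro
def cast(K,T,uv,z):
    d=T[:3,:3]@np.array([(uv[0]-K[0,2])/K[0,0],-(uv[1]-K[1,2])/K[1,1],-1]);c=T[:3,3]
    return c+d*(z-c[2])/d[2]
def toolT(o):
    T=np.eye(4);T[:3,:3]=Ro.from_euler('xyz',o["eef_rot"]).as_matrix();T[:3,3]=o["tcp_pos"];return T
E
python3 - <<'E'
from h import *
S=robot.grab_frame("scene");D=robot.grab_frame("side")
np.set_printoptions(precision=4,suppress=True)
mid={}
for nm,f,cx,cy,s,ox in(("scene",S,320,245,.27,0),("side",D,305,265,.3,400)):
    B=[(120,456),(226,519),(237,417)] if nm=="scene" else [(510,424),(590,508),(645,414)]
    P=np.array([cast(f["camera_matrix"],f["T"],(cx+(u-ox)*s,cy+(v-300)*s),.02)[:2] for u,v in B])
    L=np.array([(-24,36),(-24,-36),(48,0)])/1000
    z=P@[1,1j];l=L@[1,1j];zc=z-z.mean();a=np.vdot(l,zc);print(nm,"base",z.mean(),"yaw",np.angle(a),"scale",abs(a)/np.vdot(l,l).real)
    M=[(128,84),(150,58),(220,80),(206,105)] if nm=="scene" else [(563,62),(597,37),(660,73),(627,98)]
    P=np.array([cast(f["camera_matrix"],f["T"],(255+(u-ox)*.2,200+v*.2),.079)[:2] for u,v in M])
    y=P[0]-P[3];print(nm,"mirror",P.mean(0),"yaw",np.arctan2(y[1],y[0])-np.pi/2,np.linalg.norm(y),np.linalg.norm(P[1]-P[0]))
E
```

```text
scene base (0.5260133072333073-0.26549392012161777j) yaw -0.16017765429598368 scale 0.9994301401867566
scene mirror [ 0.5852 -0.0229] yaw 0.14280898636826334 0.03989241438376466 0.022037256284292338
side base (0.5253119742458506-0.2662122871845161j) yaw -0.15169492432295573 scale 0.9879676853890353
side mirror [ 0.5838 -0.0242] yaw 0.11081226629257257 0.037749781786620785 0.024143612450430885
```

```bash
for i in 1 2 3; do python3 -m pendant '1 -.0313 -.026 0 0 0 0;1 -.0313 -.026 0 0 0 0;1 -.0313 -.026 0 0 0 0;1 -.0313 -.026 0 0 0 0;1 -.0313 -.026 0 0 0 0'; done; python3 -m pendant '1 -.0313 -.026 0 0 0 0;1 -.0313 -.026 0 0 0 0;1 -.0313 -.026 0 0 0 0'; python3 -m pendant '1 0 0 0 0 0 -.11;1 0 0 0 0 0 -.11;1 0 0 0 0 0 -.11;1 0 0 0 0 0 -.11;1 0 0 0 0 0 0'
python3 - <<'E'
from h import *;import cv2
o=robot.get_obs();f=robot.grab_frame("wrist");cv2.imwrite("pics/w1.png",f["pixels"]);print(o["tcp_pos"],o["eef_rot"],o["q"],o["time"])
np.savez("w1.npz",T=toolT(o)@f["mount"],K=f["camera_matrix"])
E
```

```text
time: 0.67
tcp_pos: [0.3021, 0.4209, 0.2393]
eef_rot: [3.141, 0.0, 2.828]
force: [1.8, 0.2, 0.7]
width: 1.006
grasp_force: 0.0
time: 1.08
tcp_pos: [0.411, 0.2488, 0.2395]
eef_rot: [3.141, 0.0, 2.828]
force: [0.4, 1.1, 0.5]
width: 1.003
grasp_force: 0.0
time: 1.5
tcp_pos: [0.5198, 0.0766, 0.2394]
eef_rot: [3.141, 0.0, 2.828]
force: [0.9, 1.7, 0.2]
width: 1.002
grasp_force: 0.0
time: 1.75
tcp_pos: [0.585, -0.0266, 0.2393]
eef_rot: [3.141, 0.0, 2.828]
force: [1.0, 0.9, -0.3]
width: 1.002
grasp_force: 0.0
time: 2.17
tcp_pos: [0.5843, -0.0247, 0.2391]
eef_rot: [3.141, -0.0, -3.011]
force: [-0.0, 0.5, 0.0]
width: 1.002
grasp_force: 0.0
[ 0.58428637 -0.0247105   0.23912428] [ 3.14145475e+00 -2.81125627e-04 -3.01067956e+00] [-1.55215385e-01  4.33976572e-01  1.66028150e+00  6.11261288e-05
  1.04764320e+00 -1.85695534e+00] 2.1667
```

View pics/w1.png

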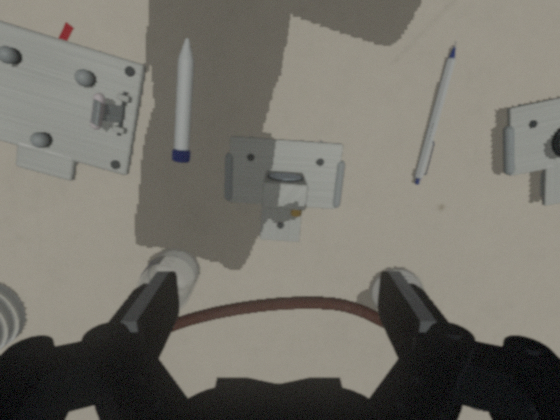

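Wrist view: mirror plate centred at (285,190), nose down in the image (at (281,240)), back edge (230,137)-(343,144); base balls at (10,55), (85,77), (40,140); two bottles at (170,270) and (397,288).

```bash
python3 - <<'E'
from h import *
np.set_printoptions(precision=4,suppress=True)
w=np.load("w1.npz");c=lambda uv,z:cast(w["K"],w["T"],uv,z)[:2]
P=np.array([c(p,.079) for p in((264,181),(306,182),(304,207),(266,206))]);print("top",P.mean(0),P)
a,b=c((230,137),.019),c((343,144),.019);n=c((281,241),.019);m=(a+b)/2
print("plate back",a,b,"yaw",np.arctan2(*(a-b)[::-1])+np.pi/2,"nose",n,"ctr",m+(n-m)*44/111, np.linalg.norm(n-m),np.arctan2(*(n-m)[::-1]))
B=np.array([c(p,.02) for p in((85,77),(10,55),(40,140))]);z=B@[1,1j];l=np.array([(-24,36),(-24,-36),(48,0)])@[1,1j]/1000
q=np.vdot(l,z-z.mean());print("base",z.mean(),np.angle(q),abs(q)/np.vdot(l,l).real)
S=robot.grab_frame("scene")
for p in((352,230),(262,198)):print("bottle",cast(S["camera_matrix"],S["T"],p,0))
E
```

```text
top [ 0.5833 -0.0199] [[ 0.5739 -0.0398]
 [ 0.57   -0.0031]
 [ 0.5928 -0.0014]
 [ 0.5963 -0.0353]]
plate back [ 0.5465 -0.08  ] [0.5385 0.035 ] yaw 0.06943624523014513 nose [ 0.6524 -0.0136] ctr [ 0.586 -0.019] 0.11030998614441254 0.08054452190317517
base (0.5266104558498448-0.26223356501760803j) -0.1631606198781642 0.9955343473575959
bottle [ 0.7004 -0.1368 -0.    ]
bottle [0.6945 0.1323 0.    ]
```

```bash
python3 -m pendant '1 0 .003 .03 0 0 .045;1 0 0 .036 0 0 0;1 0 0 .036 0 0 0;1 0 0 .036 0 0 0;1 0 0 .036 0 0 0'; python3 -m pendant '1 0 0 .009 0 0 0;1 0 0 0 0 0 0'; python3 - <<'E'
from h import *;import cv2
f=robot.grab_frame("scene")["pixels"];g=robot.grab_frame("side")["pixels"]
cv2.imwrite("pics/g.png",np.hstack([cv2.resize(i[y:y+100,x:x+100],(400,400)) for i,x,y in((f,240,170),(g,245,180))]))
E
```

```text
time: 2.68
tcp_pos: [0.5839, -0.0214, 0.064]
eef_rot: [-3.141, 0.001, -3.064]
force: [1.2, 0.0, 0.5]
width: 0.999
grasp_force: 0.0
time: 2.85
tcp_pos: [0.5829, -0.0214, 0.0543]
eef_rot: [3.14, -0.004, -3.063]
force: [0.2, -0.0, 0.4]
width: 0.998
grasp_force: 0.0
```

View pics/g.png

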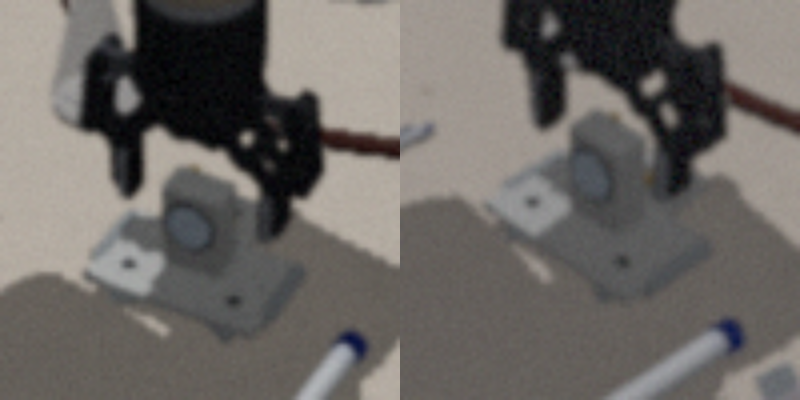

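The jaws straddle the block. I'll close them, then lift.

```bash
python3 -m pendant '0 0 0 0 0 0 0;0 0 0 0 0 0 0;0 0 0 0 0 0 0;0 0 0 0 0 0 0;0 0 0 0 0 0 0' 70;python3 -m pendant '0 0 0 0 0 0 0;0 0 0 0 0 0 0;0 0 0 0 0 0 0;0 0 0 0 0 0 0;0 0 0 0 0 0 0'; python3 - <<'E'
from h import *
print(robot.get_obs())
E
```

```text
time: 3.37
tcp_pos: [0.5845, -0.0217, 0.0577]
eef_rot: [-3.141, 0.002, -3.06]
force: [-1.4, 1.2, 9.7]
width: 0.457
grasp_force: 69.4
time: 3.78
tcp_pos: [0.5844, -0.0217, 0.0577]
eef_rot: [-3.141, 0.002, -3.061]
force: [-2.1, 0.3, 8.5]
width: 0.452
grasp_force: 69.4
{'time': 3.7833, 'q': array([-1.49965369e-01,  6.69388314e-01,  1.81627700e+00,  1.06474425e-05,
        6.53922050e-01, -1.80182232e+00]), 'dq': array([ 0.00110293,  0.00065299, -0.00085388,  0.00017731,  0.00085822,
       -0.00054526]), 'joint_efforts': array([-2.69880937e-02, -5.82155371e+01, -1.55105138e+01,  6.58978941e-02,
       -3.91472513e-01, -5.45789197e-02]), 'tcp_pos': array([ 0.58444309, -0.02165957,  0.05767302]), 'eef_rot': array([-3.14113981e+00,  1.95349873e-03, -3.06054003e+00]), 'force': array([-2.07947797,  0.27965286,  8.46624822]), 'torque': array([-0.10034111,  0.23364706, -0.09679752]), 'grasp_force': 69.36432838439941, 'width': 0.4524258689672873}
```

```bash
python3 -m pendant '0 0 0 -.02 0 0 0;0 0 0 -.035 0 0 0;0 0 0 -.035 0 0 0;0 0 0 -.035 0 0 0;0 0 0 0 0 0 0'; python3 - <<'E'
from h import *;import cv2
np.set_printoptions(precision=4,suppress=True)
o=robot.get_obs();f=robot.grab_frame("wrist");cv2.imwrite("pics/w2.png",f["pixels"]);print(o["tcp_pos"],o["eef_rot"])
np.savez("w2.npz",T=toolT(o)@f["mount"],K=f["camera_matrix"],M=f["mount"])
E
```

```text
time: 4.2
tcp_pos: [0.586, -0.0218, 0.1879]
eef_rot: [-3.139, 0.009, -3.06]
force: [1.1, 0.0, -3.2]
width: 0.46
grasp_force: 72.6
[ 0.586  -0.0218  0.1879] [-3.1395  0.0093 -3.0604]
```

View pics/w2.png

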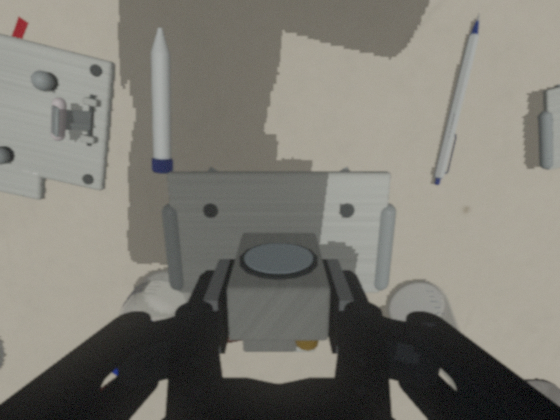

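The plate is gripped square: back edge level at row 172, columns 168–388. I'll carry it to a point just past the base so the wrist camera can see the balls.

```bash
python3 -m pendant '0 0 -.02 -.012 0 0 0;0 0 -.035 -.012 0 0 0;0 0 -.035 0 0 0 0;0 0 -.035 0 0 0 0;0 0 -.035 0 0 0 0'; python3 -m pendant '0 0 -.035 0 0 0 0;0 0 -.035 0 0 0 0;0 -.009 -.03 0 0 0 0;0 -.009 0 0 0 0 .08;0 0 0 0 0 0 .08'; python3 -m pendant '0 0 0 0 0 0 .079;0 0 0 0 0 0 0;0 0 0 0 0 0 0'; python3 - <<'E'
from h import *;import cv2
np.set_printoptions(precision=4,suppress=True)
o=robot.get_obs();f=robot.grab_frame("wrist");cv2.imwrite("pics/w3.png",f["pixels"]);print(o["tcp_pos"],o["eef_rot"])
np.savez("w3.npz",Tt=toolT(o),T=toolT(o)@f["mount"],K=f["camera_matrix"],M=f["mount"])
E
```

```text
time: 4.67
tcp_pos: [0.5962, -0.1823, 0.2038]
eef_rot: [3.14, -0.002, -3.06]
force: [1.0, 0.2, -4.1]
width: 0.457
grasp_force: 72.6
time: 5.08
tcp_pos: [0.6231, -0.2809, 0.2025]
eef_rot: [3.14, -0.002, 3.057]
force: [0.0, 0.8, -4.4]
width: 0.456
grasp_force: 72.7
time: 5.33
tcp_pos: [0.6225, -0.279, 0.2037]
eef_rot: [3.141, -0.002, 2.986]
force: [-0.4, 1.1, -4.1]
width: 0.458
grasp_force: 72.8
[ 0.6225 -0.279   0.2037] [ 3.1407 -0.0022  2.9861]
```

View pics/w3.png

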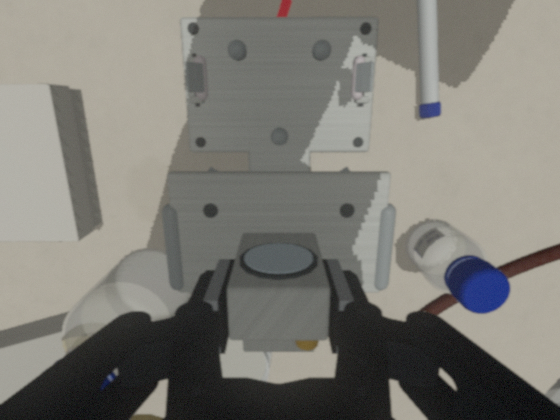

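Wrist view: balls at (237,49), (322,49), (279,136), with the base almost exactly in line with the gripped plate (back edge row 172, columns 168–388).

```bash
python3 - <<'E'
from h import *
np.set_printoptions(precision=4,suppress=True)
w=np.load("w3.npz");K,M=w["K"],w["M"]
H=w["Tt"][2,3]
c=lambda uv,z:cast(K,M,uv,z)[:2]
B=np.array([c(p,H-.02) for p in((322,49),(237,49),(279,136))])
pl=np.array([c(p,.0387) for p in((168,172),(388,172))]);pm=pl.mean(0)
print("balls",B,"mean",B.mean(0),"side",np.linalg.norm(B[0]-B[1]),"len",np.linalg.norm(B[:2].mean(0)-B[2]))
print("plate edge",pl)
blk=pm-[.044,0]
t=np.array([c(p,-.0213) for p in((244,235),(314,235),(330,338),(228,338))]);print("blocktop",t,t.mean(0))
print("block",blk,"shift in tool x,y",B.mean(0)-blk)
v=B[:2].mean(0)-B[2];print("yaw err tool",np.arctan2(v[1],v[0]))
E
```

```text
balls [[ 0.1208  0.0359]
 [ 0.1208 -0.0361]
 [ 0.0485 -0.0005]] mean [ 0.0967 -0.0003] side 0.07202250690767521 len 0.0723050612279569
plate edge [[ 0.0431 -0.0578]
 [ 0.043   0.0545]]
blocktop [[ 0.032  -0.0137]
 [ 0.032   0.011 ]
 [-0.011   0.0185]
 [-0.011  -0.0213]] [ 0.0105 -0.0014]
block [-0.001  -0.0016] shift in tool x,y [0.0976 0.0014]
yaw err tool 0.0055711303700744135
```

```bash
python3 -m pendant '0 .02 .0014 0 0 0 0;0 .03 0 0 0 0 0;0 .03 0 0 0 0 0;0 .0176 0 0 0 0 0;0 0 0 0 0 0 0'; python3 -m pendant '0 0 0 .02 0 0 0;0 0 0 .03 0 0 0;0 0 0 .03 0 0 0;0 0 0 .01 0 0 0;0 0 0 0 0 0 0'; python3 - <<'E'
from h import *;import cv2
f=robot.grab_frame("scene")["pixels"];g=robot.grab_frame("side")["pixels"]
cv2.imwrite("pics/h.png",np.hstack([cv2.resize(i[y:y+120,x:x+120],(400,400)) for i,x,y in((f,315,210),(g,300,235))]))
E
```

```text
time: 5.8
tcp_pos: [0.5238, -0.2616, 0.2053]
eef_rot: [3.141, -0.002, 2.986]
force: [0.3, -0.4, -4.3]
width: 0.453
grasp_force: 72.8
time: 6.22
tcp_pos: [0.5262, -0.2619, 0.1129]
eef_rot: [3.14, -0.004, 2.985]
force: [0.2, -0.3, -3.7]
width: 0.454
grasp_force: 72.5
```

View pics/h.png

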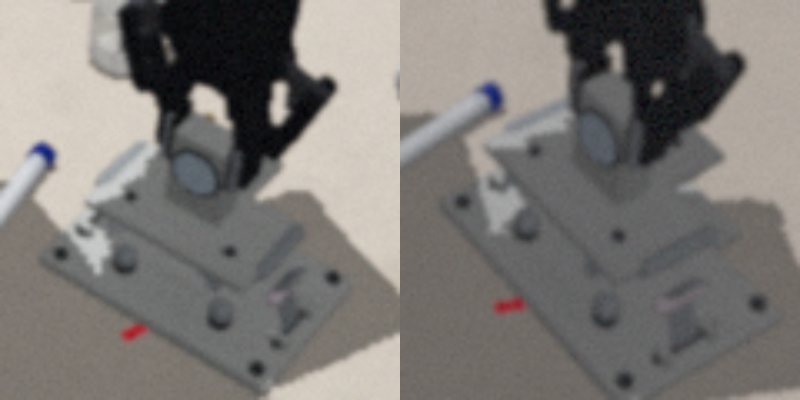

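The plate hovers over the base with its nose the right way. I'll compare its holes with the balls in both views before going down.

```bash
python3 - <<'E'
from h import *
np.set_printoptions(precision=4,suppress=True)
for n,ox,oy,k,ho,ba in(("scene",315,210,0,((130,197),(230,252)),((124,258),(220,313))),("side",300,235,400,((534,150),(618,236)),((526,223),(605,309)))):
    f=robot.grab_frame(n);g=lambda p,z:cast(f["camera_matrix"],f["T"],(ox+(p[0]-k)*.3,oy+p[1]*.3),z)[:2]
    h=np.array([g(p,.0745) for p in ho]);b=np.array([g(p,.02) for p in ba])
    print(n,h,b,"ball-hole mid",b.mean(0)-h.mean(0),"spacing",np.linalg.norm(h[0]-h[1]),np.linalg.norm(b[0]-b[1]))
    a=lambda v:np.arctan2(v[0][1]-v[1][1],v[0][0]-v[1][0])-np.pi/2
    print(a(h),a(b))
E
```

```text
scene [[ 0.5095 -0.2244]
 [ 0.4986 -0.2962]] [[ 0.5076 -0.226 ]
 [ 0.4969 -0.2974]] ball-hole mid [-0.0018 -0.0014] spacing 0.07260944603837002 0.07216223068636525
-0.15034717721903967 -0.14941622798950527
side [[ 0.5116 -0.2232]
 [ 0.4998 -0.2952]] [[ 0.5072 -0.2267]
 [ 0.4955 -0.2974]] ball-hole mid [-0.0044 -0.0029] spacing 0.07301040864600296 0.07174971551275701
-0.16289040156458534 -0.16477002107772254
```

```bash
python3 -m pendant '0 .0015 -.0015 0 0 0 0;0 0 0 .01 0 0 0;0 0 0 .01 0 0 0;0 0 0 .005 0 0 0;0 0 0 0 0 0 0'; python3 -m pendant '0 0 0 .004 0 0 0;0 0 0 0 0 0 0';python3 -m pendant '0 0 0 .004 0 0 0;0 0 0 0 0 0 0'
```

```text
time: 6.83
tcp_pos: [0.5258, -0.2642, 0.0905]
eef_rot: [-3.141, 0.002, 2.984]
force: [0.9, 0.6, 3.8]
width: 0.458
grasp_force: 73.9
time: 7.0
tcp_pos: [0.5253, -0.2639, 0.0857]
eef_rot: [-3.141, 0.001, 2.984]
force: [1.6, 0.3, -3.1]
width: 0.456
grasp_force: 73.1
time: 7.17
tcp_pos: [0.5247, -0.2635, 0.081]
eef_rot: [3.141, -0.001, 2.984]
force: [3.0, 0.0, -8.7]
width: 0.45
grasp_force: 72.6
```

```bash
python3 -m pendant '0 0 0 .003 0 0 0;0 0 0 0 0 0 0';python3 -m pendant '0 0 0 .002 0 0 0;0 0 0 0 0 0 0';python3 -m pendant '0 0 0 .002 0 0 0;0 0 0 0 0 0 0;0 0 0 0 0 0 0'
```

```text
time: 7.33
tcp_pos: [0.5246, -0.2635, 0.0781]
eef_rot: [3.141, -0.002, 2.984]
force: [0.6, 0.4, -10.7]
width: 0.457
grasp_force: 72.2
time: 7.5
tcp_pos: [0.5249, -0.2635, 0.0766]
eef_rot: [3.141, -0.001, 2.984]
force: [1.0, 1.3, -10.9]
width: 0.452
grasp_force: 72.1
time: 7.75
tcp_pos: [0.5254, -0.2634, 0.076]
eef_rot: [3.141, 0.001, 2.984]
force: [-0.5, 4.6, 0.8]
width: 0.45
grasp_force: 73.6
```

```bash
python3 -m pendant '0 0 0 .002 0 0 0;0 0 0 0 0 0 0;0 0 0 0 0 0 0'; python3 -m pendant '1 0 0 0 0 0 0;1 0 0 0 0 0 0;1 0 0 0 0 0 0;1 0 0 0 0 0 0;1 0 0 0 0 0 0'; python3 -m pendant '1 0 0 0 0 0 0;1 0 0 -.02 0 0 0;1 0 0 -.03 0 0 0;1 0 0 -.04 0 0 0;1 0 0 -.03 0 0 0'; python3 -m pendant '1 -.035 0 0 0 0 0;1 -.035 0 0 0 0 0;1 -.03 0 0 0 0 0;1 0 0 0 0 0 0;1 0 0 0 0 0 0'; python3 - <<'E'
from h import *;import cv2
f=robot.grab_frame("scene")["pixels"];g=robot.grab_frame("side")["pixels"]
cv2.imwrite("pics/k.png",np.hstack([cv2.resize(i[y:y+120,x:x+120],(400,400)) for i,x,y in((f,315,210),(g,300,235))]))
o=robot.get_obs();w=robot.grab_frame("wrist");cv2.imwrite("pics/w4.png",w["pixels"])
np.savez("w4.npz",T=toolT(o)@w["mount"],K=w["camera_matrix"])
E
```

```text
time: 8.0
tcp_pos: [0.5256, -0.2634, 0.0756]
eef_rot: [-3.141, 0.002, 2.984]
force: [-3.2, 8.8, 20.4]
width: 0.457
grasp_force: 76.0
time: 8.42
tcp_pos: [0.5251, -0.2639, 0.0732]
eef_rot: [3.142, 0.0, 2.984]
force: [-0.2, -0.1, -0.6]
width: 0.998
grasp_force: 0.0
time: 8.83
tcp_pos: [0.5252, -0.2639, 0.1955]
eef_rot: [-3.141, 0.001, 2.984]
force: [1.1, -0.0, 0.3]
width: 1.001
grasp_force: 0.0
time: 9.25
tcp_pos: [0.6244, -0.2793, 0.1923]
eef_rot: [3.141, -0.001, 2.985]
force: [-0.8, -0.2, -0.3]
width: 1.001
grasp_force: 0.0
```

View pics/k.png

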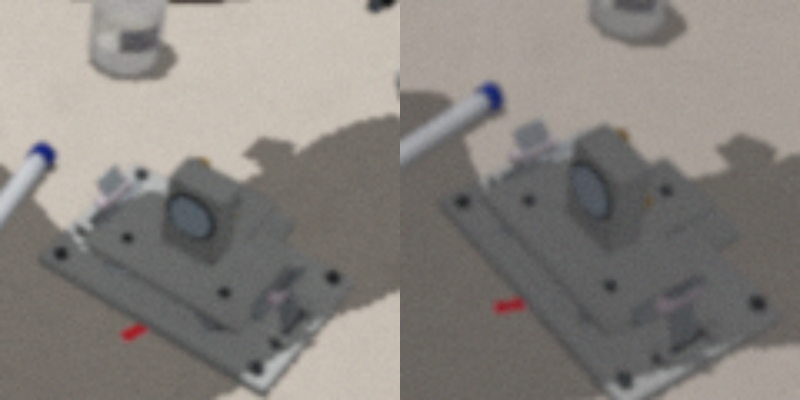

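View pics/w4.png

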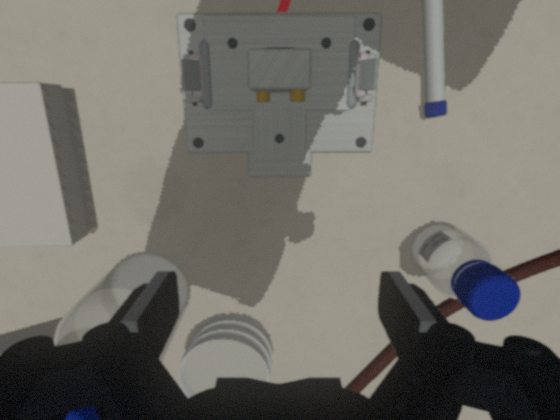

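The plate lies in the clips with its nose over the base's nose. Hole positions in the wrist view, (232,43), (326,43) and (279,139), will tell the height and level.

```bash
python3 - <<'E'
from h import *
np.set_printoptions(precision=4,suppress=True)
w=np.load("w4.npz");c=lambda p,z:cast(w["K"],w["T"],p,z)[:2]
h=np.array([c(p,.037) for p in((326,43),(232,43),(279,139))]);v=h[2]-h[:2].mean(0)
print(h,h.mean(0),np.linalg.norm(h[0]-h[1]),np.linalg.norm(v),np.arctan2(v[1],v[0]))
for n,ox,oy,k,ho in(("scene",315,210,0,((128,238),(224,293))),("side",300,235,400,((529,200),(610,286),(666,190)))):
    f=robot.grab_frame(n);h=np.array([cast(f["camera_matrix"],f["T"],(ox+(p[0]-k)*.3,oy+p[1]*.3),.037)[:2] for p in ho]);print(n,h,h[:2].mean(0),np.linalg.norm(h[0]-h[1]))
print(robot.get_obs()["force"])
E
```

```text
[[ 0.5089 -0.2251]
 [ 0.4975 -0.2965]
 [ 0.5749 -0.2722]] [ 0.5271 -0.2646] 0.07234160906715356 0.07263993372529833 -0.15755407352698386
scene [[ 0.51   -0.2262]
 [ 0.4988 -0.2971]] [ 0.5044 -0.2616] 0.07175846409253463
side [[ 0.5093 -0.2254]
 [ 0.4977 -0.2968]
 [ 0.575  -0.2718]] [ 0.5035 -0.2611] 0.07230616486951726
[-0.2241  1.229  -0.3525]
```

All views agree at z = 0.037: hole spacing 72 mm, centred on the base, yaw −0.158. The plate is home, so I'll hand in.

```bash
python3 -c "
from workcell import robot
print(robot.hand_in())"
```

```text
the job is handed in; nothing more can be done
None
```

The mirror plate is on the three-ball base, nose over the base's nose, pushed past the rollers and released, the post plate was left alone, and the job was handed in at about 9 s; the final views put it on centre, in line and at home height, but `hand_in()` gave no verdict.

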